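Show a guest the tea things

TASK

Show a guest what is used to make tea, without touching or moving anything: from straight above, with the fingertips two to five centimetres over it, point at the middle of the lid of the tea canister, then at the middle of the mug's mouth, then at the teaspoon (the shorter of the two spoons lying on the front of the worktop), holding still for two seconds at each. Cross from one to the next with the hand well above everything, so that you point at nothing else on the worktop, and finish still pointing at the teaspoon.

Things in the scene. Friction and masses are not known exactly. Their poses are not given: they have to be found in the camera images.
- tea_canister: Loose pale grey enamelled lidded storage canister, upright, round, 70 mm diameter, 105 mm high to the top of the small knob (20 mm across) on its lid. Origin: centre of its underside, on the worktop (z = 0); z up. It may stand in any of the four places shared with the mug, the tumbler and the kitchen timer: two between hob and sink, two in front of the sink.
- canister_knob (a point): Top of the canister's lid knob, 105 mm above the worktop, on the canister's axis; z up. Highest point of the canister. A cooker hood hangs over the hob on the left and a wire dish rack stands on the right: the arm must keep clear of both, best by crossing near the front edge of the worktop.
- mug: Loose stoneware drinking mug with one side handle, upright, 86 mm diameter, 96 mm high. Origin: on the worktop, 15.5 mm from the mug's round axis towards the handle (its -y direction); the handle reaches 59 mm from the origin in -y; z up.
- mug_mouth (a point): Centre of the mug's open mouth, at rim height, 96 mm above the worktop; z up.
- teaspoon: Loose teaspoon lying flat, plain steel, 130 mm long, 26 mm wide, 11 mm high. Origin: middle of its length and width, on the worktop; x along its length, z up. It and the tablespoon lie in two places along the front of the worktop, either way round.
- tablespoon: Loose steel spoon lying flat, same shape as the teaspoon but 188 mm long, 38 mm wide, 15 mm high. Bystander. Origin: middle of its length and width, on the worktop; x along its length, z up.
- tumbler: Loose clear drinking glass without a handle, 79 mm diameter, 90 mm high, upright. Bystander. Origin: centre of its underside, on the worktop; z up.
- tumbler_top (a point): Centre of the tumbler's top, 90 mm above the worktop; z up.
- timer: Loose round twist-dial kitchen timer, 66 mm diameter, 46 mm high. Bystander. Origin: centre of its underside, on the worktop; z up.
- timer_top (a point): Centre of the timer's top, 46 mm above the worktop; z up.

How it is judged (in metres and radians):
On the way, in this order (a step that is already met when the one before it is completed fails the run):
1. point at the tea canister: grasp point within 3 cm of the lid knob's axis and 1.2 to 10 cm above the knob, for 1.5 s (horizontal distance between the grasp point and canister_knob below 0.03 m and z of the grasp point in the frame of canister_knob between 0.012 and 0.1 m), for 1.5 s.
2. then point at the mug: grasp point within 3 cm of the mug's axis and 1.2 to 10 cm above its rim, for 1.5 s (horizontal distance between the grasp point and mug_mouth below 0.03 m and z of the grasp point in the frame of mug_mouth between 0.012 and 0.1 m), for 1.5 s.
3. then point at the teaspoon: grasp point over its length, within 3 cm of its centre line, 2.2 to 11 cm above the worktop, for 1.5 s (x of the grasp point in the frame of teaspoon between -0.065 and 0.065 m and y of the grasp point in the frame of teaspoon between -0.03 and 0.03 m and z of the grasp point in the frame of teaspoon between 0.022 and 0.11 m), for 1.5 s.
At the end, for the whole second after the job is handed in: The hand is still pointing at the teaspoon (grasp point over its length, within 3 cm of its centre line, 2.2 to 11 cm above the worktop) without contact, and all six things rest within 6 mm of where they stood (all of step 3 and distance of each of tea_canister, mug, teaspoon, tumbler, timer, tablespoon from where it was at the start of the episode below 0.006 m and linear speed of each of tea_canister, mug, teaspoon, tumbler, timer, tablespoon below 0.02 m/s); the robot touches nothing.
It fails at once if the hand touches anything at all (contact force between any of the fingers, the arm and anything else above 0.3 N).
It fails at once if anything on the worktop is shifted by more than 6 mm, or lifted (distance of any of tea_canister, mug, teaspoon, tumbler, timer, tablespoon from where it was at the start of the episode above 0.006 m).
It fails at once if the fingers point at the tumbler or the kitchen timer (grasp point within 3 cm of its middle and less than 7 cm above its top) ((horizontal distance between the grasp point and tumbler_top below 0.03 m and z of the grasp point in the frame of tumbler_top below 0.07 m) or (horizontal distance between the grasp point and timer_top below 0.03 m and z of the grasp point in the frame of timer_top below 0.07 m)).
It fails at once if the fingers point at the tablespoon (grasp point over it, less than 8 cm above the worktop) (x of the grasp point in the frame of tablespoon between -0.09 and 0.09 m and y of the grasp point in the frame of tablespoon between -0.02 and 0.02 m and z of the grasp point in the frame of tablespoon below 0.08 m).
It also fails if it takes over 58 s, if anything falls off the work surface, if the arm or the gripper's body presses on something with over 40 N, if the wrist force passes 120 N, or if a joint passes its speed limit or range.

ROBOT

A 6-joint arm with a two-finger parallel gripper is mounted at the origin on a cart in front of the work surface, level with it; the furniture and walls round the work are solid. World frame = base frame: x ahead of the robot, y to its left, z up, the work surface at z = 0. Lengths are in mm, angles in rad, forces in N, time in s.
With the tool pointing down it reaches from about 350 to 875 mm from the base axis. Payload 4.2 kg.
Tool frame: the origin (TCP) lies midway between the tips of the shut fingers; the grasp point (between the pads) lies 19 mm behind it; z points along the fingers, y is the line along which they close (so a half turn about z gives the same grasp; the last joint's range is limited). The gripper opens to 85 mm and grips with 20 to 120 N. Pads are 22 mm wide; open, the fingers measure 114 mm over their backs; the gripper's body (76 mm by 85 mm) begins 54 mm behind the grasp point. The pads swing forward as they close: fully open they stand 13 mm farther back than shut.
Start: joints at [1.372, 0.385, 0.008, 0, -1.194, -0.259], TCP at [276.201, 560.635, 196.212] pointing down, gripper open.
Joint ranges: [-3.14, 3.14], [-1.21, 2.06], [-1.07, 1.41], [-3.16, 2.05], [-2.99, -0.16], [-3.1, 3.1]. Speed limits (rad/s): [2.79, 2.79, 3.14, 3.14, 3.14, 3.14].

INTERFACE

Orientations are given as a unit quaternion [x, y, z, w].
In Python, from bench import arm gives the robot as it stands.
- The arm moves only by the tool send_rows, never from a script. Its argument "targets" is a list of rows, each an object of numbers: "gripper": the gripper command: -1 is fully open, 1 is shut, values between are in proportion; "x", "y", "z": the shift along the tool's x, y, z in cm; "ax", "ay", "az": the turn, a rotation vector about the tool's x, y, z in degrees. A call has 1 to 5 rows; each row shifts and turns the commanded pose from where the row before left it, along the tool's axes as they then stand; what a row does not reach is not made up. A row lasts 1/12 s, in which the tool goes at most 41.7 mm and 7.16 degrees, less where a joint would pass 70% of its speed; a pose out of reach is approached as far as the arm can. A call is refused whole if a number of a shift passes 4.17 or a number of a turn 7.16, either way. A call with a gripper value outside its range is refused whole. The fingers move at their own pace and stop on an object; the grip force is fixed at half the most. Time passes only in rows, so rows that do not move let the fingers close. It gives the time, the measured TCP pose, the force, the opening and the grip force at its end, in the units of the state.
- arm.read_state(): the state, without advancing time (a new reading comes with each control period).
- arm.get_image(name): name is "side" or "top"; returns (picture, depth): 480x640x3 uint8, red, green, blue; 480x640 float32, mm along the optical axis (not along the pixel's ray), 0 where there is no reading.
- arm.camera_model(name): a dict with "fx", "fy", "cx", "cy" (pixels), "cam_to_world" (4x4, takes a point from camera to world coordinates). Camera axes: x right, y down, z forward; pixel columns grow to the right and rows downward; lengths in mm; the calibration is good to about 2 mm. A picture is of the moment at which its call begins. camera_model takes no time and is no camera call.
- arm.job_done(): hands the job in; it is judged then, once.
Trained networks look in the newest picture that a camera, given by its name, has taken for a name from the list of things; names that differ only in an ending like _2 or _b are one class to them, and where a whole thing is asked for, a point or a joint stands for the part that bears it (a point fixed in the world has none). Each returns a list of dicts, best first, with "score" (0 to 1); they miss things now and then, are a little off and sometimes report something else, mostly with a low value. They report only what shows in the picture. A call takes as long as a camera call.
- arm.boxes_of(camera, thing): "rect" ([left, top, width, height] in pixels, round what is visible of it).
The state is a dict: "clock": time; "joints": joint angles; "joint_vel": joint speeds; "joint_efforts": joint torques, N m; "position": TCP position; "ee_rot": TCP orientation; "contact_force": force on the tool from outside, world axes, zero at the start; "wrist_torque": the same for the moment, N m; "gripper_width": finger opening in mm; "grasp_force": force on a finger pad.
Only numpy, scipy, OpenCV 4.12 (cv2) and the standard library are available. Lean on these libraries where they do the work, as an engineer would, in place of code of your own. Each camera call takes 0.05 s, during which the arm holds its last target. There are 200 camera calls.

## Working session

There is one attempt and no reset: what is moved stays moved. The work goes in short steps, Python scripts to look and compute and a tool call to move; the robot and the scene stay as the last step left them, time stands still between calls to the robot, and variables do not carry over. Pictures are saved under pics/ and viewed, at most 10 in all, crops included, and the job is handed in when it is done.

Besides the shell and the picture viewer there is one more tool, called after ">>>" as name([rows], argument=value, ...), one row to a line, values as JSON. send_rows: Moves the arm, as the interface text tells. Its arguments: {"type":"object","properties":{"targets":{"type":"array"}},"required":["targets"]}

```bash
mkdir -p pics; python3 - <<'E'
from bench import arm
import cv2,numpy as np
s=arm.read_state();print({k:np.round(s[k],3) for k in('clock','joints','position','ee_rot','gripper_width')})
for n in('top','side'):
    im,d=arm.get_image(n);cv2.imwrite(f'pics/{n}0.png',im[:,:,::-1]);np.save(f'{n}d.npy',d)
    m=arm.camera_model(n);T=np.array(m['cam_to_world']);print(n,np.round(T,2).tolist(),m['fx'])
    for t in('tea_canister','mug','teaspoon','tablespoon','tumbler','timer'):
        for b in arm.boxes_of(n,t)[:2]:
            l,tp,w,h=b['rect'];u,v=l+w/2,tp+h/2
            z=d[int(v),int(u)]
            p=T@[(u-m['cx'])/m['fx']*z,(v-m['cy'])/m['fy']*z,z,1]
            print(n,t,round(b['score'],2),np.round(b['rect']),np.round(p[:3]))
E
```

```text
{'clock': np.float64(0.0), 'joints': array([ 1.372e+00,  3.860e-01,  7.000e-03, -1.000e-03, -1.194e+00,
       -2.590e-01]), 'position': array([275.924, 560.05 , 195.112]), 'ee_rot': array([ 0.974, -0.227, -0.   ,  0.001]), 'gripper_width': np.float64(85.355)}
top [[-0.01, -0.99, 0.17, 375.37], [-1.0, 0.01, -0.01, 2.69], [0.0, -0.17, -0.99, 1140.88], [0.0, 0.0, 0.0, 1.0]] 555.5581228061033
top tea_canister 0.86 [379. 262.  41.  36.] [ 477. -140.  105.]
top mug 0.92 [430. 256.  65.  48.] [ 476. -260.   96.]
top mug 0.6 [275. 274.  60.  20.] [481.  41.  -0.]
top teaspoon 0.65 [274. 276.  61.  20.] [475.  41.  12.]
top teaspoon 0.51 [148. 283.  90.  18.] [467. 270.   1.]
top tablespoon 0.84 [150. 279.  89.  18.] [474. 267.  -1.]
top tumbler 0.83 [248. 193.  42.  47.] [604. 107.  91.]
top timer 0.6 [184. 202.  33.  29.] [614. 249.  45.]
side [[-0.98, 0.09, -0.15, 734.84], [0.18, 0.43, -0.88, 1205.52], [-0.02, -0.9, -0.44, 709.54], [0.0, 0.0, 0.0, 1.0]] 603.299780960094
side tea_canister 0.96 [318. 207.  33.  40.] [ 479. -105.   61.]
side mug 0.73 [306. 187.  31.  42.] [ 488. -221.   62.]
side teaspoon 0.64 [344. 262.  12.  30.] [472.  49.   7.]
side tablespoon 0.59 [360. 306.  25.  60.] [481. 283.  13.]
side tumbler 0.94 [275. 259.  37.  55.] [615. 153.  60.]
side tumbler 0.41 [287. 318.  32.  30.] [616. 284.  38.]
side timer 0.97 [283. 317.  32.  34.] [622. 284.  38.]
```

View pics/top0.png

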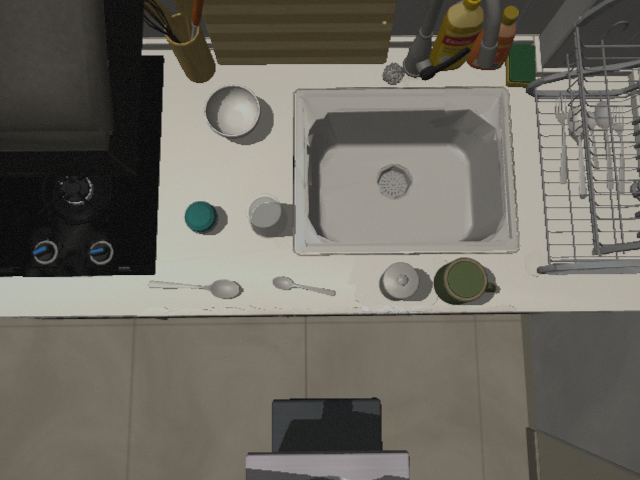

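View pics/side0.png

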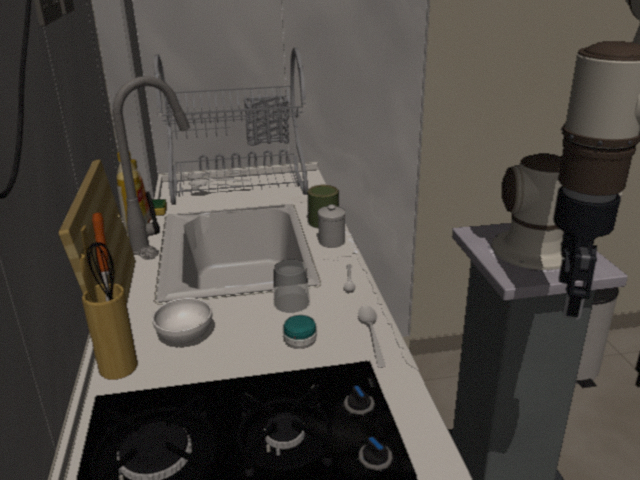

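```bash
python3 - <<'E'
from bench import arm
import numpy as np
m=arm.camera_model('top');T=np.array(m['cam_to_world']);d=np.load('topd.npy')
v,u=np.mgrid[:480,:640]
P=np.stack([(u-m['cx'])/m['fx']*d,(v-m['cy'])/m['fy']*d,d],-1)@T[:3,:3].T+T[:3,3]
def st(n,c,r,lo,hi):
    k=(abs(P[...,0]-c[0])<r)&(abs(P[...,1]-c[1])<r)&(P[...,2]>lo)&(P[...,2]<hi)&(d>0)
    q=P[k];print(n,k.sum(),q.min(0).round(),q.max(0).round(),q.mean(0).round())
st('can',(477,-140),60,70,130);st('knob',(477,-140),60,98,130)
st('mug',(476,-260),75,86,110)
for n,c in(('tsp',(475,41)),('tbsp',(474,267))): st(n,c,110,4,40)
# obstacles: tall points near the work region
k=(d>0)&(P[...,2]>110)
B=P[k]
for x in range(100,1000,100):
    q=B[(B[:,0]>=x)&(B[:,0]<x+100)]
    print(x,[(y,int(q[(q[:,1]>=y)&(q[:,1]<y+100),2].max())) for y in range(-700,800,100) if ((q[:,1]>=y)&(q[:,1]<y+100)).sum()>5])
E
```

```text
can 1057 [ 444. -180.   72.] [ 513. -111.  107.] [ 478. -144.   91.]
knob 84 [ 469. -155.   98.] [ 489. -135.  107.] [ 479. -144.  103.]
mug 1594 [ 437. -308.   86.] [ 520. -223.  102.] [ 478. -265.   94.]
tsp 1580 [420. -68.   4.] [585. 151.  40.] [529.  30.   8.]
tbsp 1606 [420. 157.   4.] [584. 377.  20.] [511. 292.   8.]
100 []
200 []
300 []
400 [(-600, 139), (-500, 365)]
500 [(-600, 248), (-500, 364), (100, 772), (200, 768)]
600 [(-600, 248), (-500, 287), (100, 778), (200, 774)]
700 [(-600, 249), (-500, 288)]
800 [(-700, 160), (-600, 306), (-500, 363), (-300, 409)]
900 [(-700, 175), (-600, 267), (-500, 269), (-400, 192), (-300, 263), (-200, 259), (-100, 202), (0, 202), (100, 203), (200, 276), (300, 278)]
```

Top view: canister at (400,281), mug at (463,281) with its handle on the right, and the teaspoon at (273–335, 278–296), which is the shorter spoon. The tablespoon is at (150–240, 288), the tumbler at (266,216) and the timer at (201,216). The side view agrees, and the front lane is clear of the hood and the rack. I'll raise the hand, shut the fingers and head for the canister at (479,-144).

>>> send_rows([
  {"gripper":1,"x":0.5,"y":0.5,"z":-0.5},
  {"gripper":1,"x":1.5,"y":1.5,"z":-0.5},
  {"gripper":1,"x":2,"y":2.2,"z":-0.5},
  {"gripper":1,"x":2,"y":2.2,"z":-0.5},
  {"gripper":1,"x":2,"y":2.2,"z":0},
])

```text
$.targets[0]: bad value
```

>>> send_rows([
  {"gripper":1,"x":2,"y":2.2},
  {"gripper":1,"x":2,"y":2.2},
  {"gripper":1,"x":2,"y":2.2},
  {"gripper":1,"x":2,"y":2.2},
  {"gripper":1,"x":2,"y":2.2},
])

```text
$.targets[0]: bad value
```

>>> send_rows([
  {"gripper":1,"x":0.5,"y":0.5,"z":-0.5,"ax":0,"ay":0,"az":0},
  {"gripper":1,"x":1.5,"y":1.5,"z":-0.5,"ax":0,"ay":0,"az":0},
  {"gripper":1,"x":2,"y":2.2,"z":-0.5,"ax":0,"ay":0,"az":0},
  {"gripper":1,"x":2,"y":2.2,"z":-0.5,"ax":0,"ay":0,"az":0},
  {"gripper":1,"x":2,"y":2.2,"z":0,"ax":0,"ay":0,"az":0},
])

```text
clock: 1.12
position: [310.6, 447.2, 217.7]
ee_rot: [0.974, -0.227, 0.0, -0.001]
contact_force: [2.0, 1.1, -0.1]
gripper_width: 25.5
grasp_force: 0.0
```

>>> send_rows([
  {"gripper":1,"x":2,"y":2.2,"z":0,"ax":0,"ay":0,"az":0},
  {"gripper":1,"x":2,"y":2.2,"z":0,"ax":0,"ay":0,"az":0},
  {"gripper":1,"x":2,"y":2.2,"z":0,"ax":0,"ay":0,"az":0},
  {"gripper":1,"x":2,"y":2.2,"z":0,"ax":0,"ay":0,"az":0},
  {"gripper":1,"x":2,"y":2.2,"z":0,"ax":0,"ay":0,"az":0},
])

```text
clock: 1.53
position: [351.2, 303.4, 216.8]
ee_rot: [0.974, -0.227, 0.0, -0.0]
contact_force: [0.7, 0.3, 1.2]
gripper_width: -0.1
grasp_force: 0.0
```

>>> send_rows([
  {"gripper":1,"x":2,"y":2.2,"z":0,"ax":0,"ay":0,"az":0},
  {"gripper":1,"x":2,"y":2.2,"z":0,"ax":0,"ay":0,"az":0},
  {"gripper":1,"x":2,"y":2.2,"z":0,"ax":0,"ay":0,"az":0},
  {"gripper":1,"x":2,"y":2.2,"z":0,"ax":0,"ay":0,"az":0},
  {"gripper":1,"x":2,"y":2.2,"z":0,"ax":0,"ay":0,"az":0},
])

```text
clock: 1.95
position: [392.1, 160.6, 216.9]
ee_rot: [0.974, -0.227, 0.0, -0.001]
contact_force: [0.3, 1.0, 0.5]
gripper_width: -0.1
grasp_force: 0.0
```

>>> send_rows([
  {"gripper":1,"x":2,"y":2.2,"z":0,"ax":0,"ay":0,"az":0},
  {"gripper":1,"x":2,"y":2.2,"z":0,"ax":0,"ay":0,"az":0},
  {"gripper":1,"x":2,"y":2.2,"z":0,"ax":0,"ay":0,"az":0},
  {"gripper":1,"x":2,"y":2.2,"z":0,"ax":0,"ay":0,"az":0},
  {"gripper":1,"x":0,"y":0,"z":0,"ax":0,"ay":0,"az":0},
])

```text
clock: 2.37
position: [425.2, 44.4, 216.7]
ee_rot: [0.973, -0.229, 0.0, 0.0]
contact_force: [0.6, -0.5, 0.6]
gripper_width: 0.1
grasp_force: 0.0
```

>>> send_rows([
  {"gripper":1,"x":2,"y":2.2,"z":0,"ax":0,"ay":0,"az":0},
  {"gripper":1,"x":2,"y":2.2,"z":0,"ax":0,"ay":0,"az":0},
  {"gripper":1,"x":2,"y":2.2,"z":0,"ax":0,"ay":0,"az":0},
  {"gripper":1,"x":2,"y":2.2,"z":0,"ax":0,"ay":0,"az":0},
  {"gripper":1,"x":2,"y":2.2,"z":0,"ax":0,"ay":0,"az":0},
])

```text
clock: 2.78
position: [466.1, -96.1, 216.9]
ee_rot: [0.974, -0.227, 0.001, -0.0]
contact_force: [0.5, 0.7, 0.2]
gripper_width: -0.2
grasp_force: 0.0
```

>>> send_rows([
  {"gripper":1,"x":2,"y":2.2,"z":0,"ax":0,"ay":0,"az":0},
  {"gripper":1,"x":1.1,"y":1.3,"z":0,"ax":0,"ay":0,"az":0},
  {"gripper":1,"x":0,"y":0,"z":0,"ax":0,"ay":0,"az":0},
  {"gripper":1,"x":0,"y":0,"z":1,"ax":0,"ay":0,"az":0},
  {"gripper":1,"x":0,"y":0,"z":1,"ax":0,"ay":0,"az":0},
])

```text
clock: 3.2
position: [478.3, -139.3, 196.0]
ee_rot: [0.974, -0.227, 0.001, -0.0]
contact_force: [0.5, 0.7, -0.9]
gripper_width: -0.2
grasp_force: 0.0
```

>>> send_rows([
  {"gripper":1,"x":0,"y":0,"z":1.5,"ax":0,"ay":0,"az":0},
  {"gripper":1,"x":0,"y":0,"z":1.5,"ax":0,"ay":0,"az":0},
  {"gripper":1,"x":0,"y":0,"z":1,"ax":0,"ay":0,"az":0},
  {"gripper":1,"x":0,"y":0,"z":1,"ax":0,"ay":0,"az":0},
  {"gripper":1,"x":0,"y":0,"z":0,"ax":0,"ay":0,"az":0},
])

```text
clock: 3.62
position: [476.7, -139.0, 143.9]
ee_rot: [0.974, -0.227, -0.002, 0.0]
contact_force: [-0.3, 0.5, -0.2]
gripper_width: 0.0
grasp_force: 0.0
```

>>> send_rows([
  {"gripper":1,"x":0.4,"y":0.4,"z":0.2,"ax":0,"ay":0,"az":0},
  {"gripper":1,"x":0,"y":0,"z":0,"ax":0,"ay":0,"az":0},
  {"gripper":1,"x":0,"y":0,"z":0,"ax":0,"ay":0,"az":0},
  {"gripper":1,"x":0,"y":0,"z":0,"ax":0,"ay":0,"az":0},
  {"gripper":1,"x":0,"y":0,"z":0,"ax":0,"ay":0,"az":0},
])

```text
clock: 4.03
position: [480.5, -145.3, 144.7]
ee_rot: [0.974, -0.227, 0.001, -0.0]
contact_force: [0.4, 0.1, -0.5]
gripper_width: -0.1
grasp_force: 0.0
```

```bash
python3 - <<'E'
from bench import arm
import cv2,numpy as np
a,_=arm.get_image('top');b,_=arm.get_image('side')
cv2.imwrite('pics/c1.png',np.hstack([a[150:400,220:620],b[100:350,220:620]])[:,:,::-1])
m=arm.camera_model('top');T=np.array(m['cam_to_world']);d=np.load('topd.npy')
import itertools
for u0,u1 in((265,345),(140,250)):
    v,u=np.mgrid[268:308,u0:u1];q=d[268:308,u0:u1]
    P=np.stack([(u-m['cx'])/m['fx']*q,(v-m['cy'])/m['fy']*q,q],-1)@T[:3,:3].T+T[:3,3]
    im=cv2.imread('pics/top0.png',0)[268:308,u0:u1]
    k=(im<175)
    p=P[k];r=cv2.minAreaRect(p[:,:2].astype(np.float32));print(k.sum(),r)
E
```

```text
496 ((439.5140380859375, 53.44325256347656), (133.2650909423828, 94.88858032226562), 73.80611419677734)
990 ((450.4683837890625, 189.2423095703125), (394.52001953125, 78.27143859863281), 79.29402160644531)
```

View pics/c1.png

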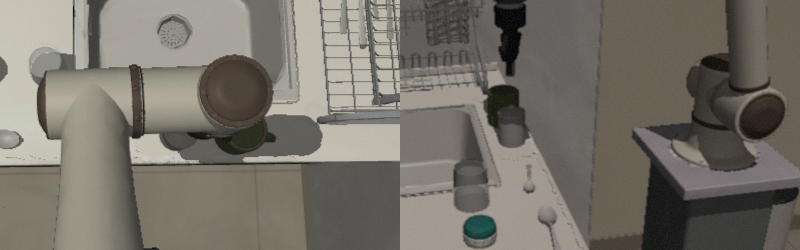

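The side view shows the fingertips just above the canister's knob, at about (509,75) with the knob at (511,107). Nothing has moved, so I'll hold here.

>>> send_rows([
  {"gripper":1,"x":0,"y":0,"z":0,"ax":0,"ay":0,"az":0},
  {"gripper":1,"x":0,"y":0,"z":0,"ax":0,"ay":0,"az":0},
  {"gripper":1,"x":0,"y":0,"z":0,"ax":0,"ay":0,"az":0},
  {"gripper":1,"x":0,"y":0,"z":0,"ax":0,"ay":0,"az":0},
  {"gripper":1,"x":0,"y":0,"z":0,"ax":0,"ay":0,"az":0},
])

```text
clock: 4.55
position: [480.2, -145.2, 144.2]
ee_rot: [0.974, -0.227, -0.0, 0.0]
contact_force: [0.8, -0.3, 0.4]
gripper_width: -0.3
grasp_force: 0.0
```

>>> send_rows([
  {"gripper":1,"x":0,"y":0,"z":0,"ax":0,"ay":0,"az":0},
  {"gripper":1,"x":0,"y":0,"z":0,"ax":0,"ay":0,"az":0},
  {"gripper":1,"x":0,"y":0,"z":0,"ax":0,"ay":0,"az":0},
  {"gripper":1,"x":0,"y":0,"z":0,"ax":0,"ay":0,"az":0},
  {"gripper":1,"x":0,"y":0,"z":0,"ax":0,"ay":0,"az":0},
])

```text
clock: 4.97
position: [480.2, -145.2, 144.2]
ee_rot: [0.974, -0.227, -0.0, 0.0]
contact_force: [0.2, -0.2, -0.3]
gripper_width: 0.1
grasp_force: 0.0
```

>>> send_rows([
  {"gripper":1,"x":0,"y":0,"z":0,"ax":0,"ay":0,"az":0},
  {"gripper":1,"x":0,"y":0,"z":0,"ax":0,"ay":0,"az":0},
  {"gripper":1,"x":0,"y":0,"z":0,"ax":0,"ay":0,"az":0},
  {"gripper":1,"x":0,"y":0,"z":0,"ax":0,"ay":0,"az":0},
  {"gripper":1,"x":0,"y":0,"z":0,"ax":0,"ay":0,"az":0},
])

```text
clock: 5.38
position: [480.2, -145.2, 144.2]
ee_rot: [0.974, -0.227, 0.0, -0.0]
contact_force: [-0.3, -0.4, 0.2]
gripper_width: -0.2
grasp_force: 0.0
```

>>> send_rows([
  {"gripper":1,"x":0,"y":0,"z":0,"ax":0,"ay":0,"az":0},
  {"gripper":1,"x":0,"y":0,"z":0,"ax":0,"ay":0,"az":0},
  {"gripper":1,"x":0,"y":0,"z":0,"ax":0,"ay":0,"az":0},
  {"gripper":1,"x":0,"y":0,"z":0,"ax":0,"ay":0,"az":0},
  {"gripper":1,"x":0,"y":0,"z":0,"ax":0,"ay":0,"az":0},
])

```text
clock: 5.8
position: [480.3, -145.2, 144.2]
ee_rot: [0.974, -0.227, 0.0, -0.0]
contact_force: [-0.3, -0.4, 1.4]
gripper_width: -0.1
grasp_force: 0.0
```

>>> send_rows([
  {"gripper":1,"x":0,"y":0,"z":0,"ax":0,"ay":0,"az":0},
  {"gripper":1,"x":0,"y":0,"z":0,"ax":0,"ay":0,"az":0},
  {"gripper":1,"x":0,"y":0,"z":0,"ax":0,"ay":0,"az":0},
  {"gripper":1,"x":0,"y":0,"z":0,"ax":0,"ay":0,"az":0},
  {"gripper":1,"x":0,"y":0,"z":0,"ax":0,"ay":0,"az":0},
])

```text
clock: 6.22
position: [480.2, -145.2, 144.2]
ee_rot: [0.974, -0.227, -0.0, -0.0]
contact_force: [-0.1, -0.3, 0.7]
gripper_width: -0.1
grasp_force: 0.0
```

>>> send_rows([
  {"gripper":1,"x":0,"y":0,"z":-1,"ax":0,"ay":0,"az":0},
  {"gripper":1,"x":0,"y":0,"z":-2,"ax":0,"ay":0,"az":0},
  {"gripper":1,"x":0,"y":0,"z":-2,"ax":0,"ay":0,"az":0},
  {"gripper":1,"x":0,"y":0,"z":-1,"ax":0,"ay":0,"az":0},
  {"gripper":1,"x":0,"y":0,"z":-1,"ax":0,"ay":0,"az":0},
])

```text
clock: 6.63
position: [480.6, -145.2, 215.8]
ee_rot: [0.974, -0.227, 0.001, -0.0]
contact_force: [-0.3, 0.1, -0.2]
gripper_width: -0.1
grasp_force: 0.0
```

>>> send_rows([
  {"gripper":1,"x":0.9,"y":1.8,"z":0,"ax":0,"ay":0,"az":0},
  {"gripper":1,"x":0.9,"y":1.8,"z":0,"ax":0,"ay":0,"az":0},
  {"gripper":1,"x":0.9,"y":2,"z":0,"ax":0,"ay":0,"az":0},
  {"gripper":1,"x":0.9,"y":2,"z":0,"ax":0,"ay":0,"az":0},
  {"gripper":1,"x":0.9,"y":1.8,"z":0,"ax":0,"ay":0,"az":0},
])

```text
clock: 7.05
position: [478.6, -250.3, 214.1]
ee_rot: [0.974, -0.227, -0.0, -0.0]
contact_force: [-0.3, -0.2, 0.4]
gripper_width: 0.3
grasp_force: 0.0
```

>>> send_rows([
  {"gripper":1,"x":0.6,"y":1.4,"z":0,"ax":0,"ay":0,"az":0},
  {"gripper":1,"x":0,"y":0,"z":0,"ax":0,"ay":0,"az":0},
  {"gripper":1,"x":0,"y":0,"z":0,"ax":0,"ay":0,"az":0},
  {"gripper":1,"x":0,"y":0,"z":1,"ax":0,"ay":0,"az":0},
  {"gripper":1,"x":0,"y":0,"z":1,"ax":0,"ay":0,"az":0},
])

```text
clock: 7.47
position: [478.4, -263.9, 193.8]
ee_rot: [0.974, -0.227, 0.001, -0.0]
contact_force: [1.3, 1.0, 0.3]
gripper_width: 0.2
grasp_force: 0.0
```

Descend 60 mm to z≈134, then hold.

>>> send_rows([
  {"gripper":1,"x":0,"y":0,"z":1.5,"ax":0,"ay":0,"az":0},
  {"gripper":1,"x":0,"y":0,"z":1.5,"ax":0,"ay":0,"az":0},
  {"gripper":1,"x":0,"y":0,"z":1.5,"ax":0,"ay":0,"az":0},
  {"gripper":1,"x":0,"y":0,"z":1,"ax":0,"ay":0,"az":0},
  {"gripper":1,"x":0,"y":0,"z":0.5,"ax":0,"ay":0,"az":0},
])

```text
clock: 7.88
position: [477.0, -263.5, 131.9]
ee_rot: [0.974, -0.227, -0.002, -0.0]
contact_force: [0.5, 0.4, -0.8]
gripper_width: 0.1
grasp_force: 0.0
```

>>> send_rows([
  {"gripper":1,"x":0,"y":0,"z":0,"ax":0,"ay":0,"az":0},
  {"gripper":1,"x":0,"y":0,"z":0,"ax":0,"ay":0,"az":0},
  {"gripper":1,"x":0,"y":0,"z":0,"ax":0,"ay":0,"az":0},
  {"gripper":1,"x":0,"y":0,"z":0,"ax":0,"ay":0,"az":0},
  {"gripper":1,"x":0,"y":0,"z":0,"ax":0,"ay":0,"az":0},
])

```text
clock: 8.3
position: [478.7, -264.8, 135.0]
ee_rot: [0.974, -0.227, 0.001, 0.0]
contact_force: [0.0, 0.7, 0.2]
gripper_width: 0.0
grasp_force: 0.0
```

>>> send_rows([
  {"gripper":1,"x":0,"y":0,"z":0,"ax":0,"ay":0,"az":0},
  {"gripper":1,"x":0,"y":0,"z":0,"ax":0,"ay":0,"az":0},
  {"gripper":1,"x":0,"y":0,"z":0,"ax":0,"ay":0,"az":0},
  {"gripper":1,"x":0,"y":0,"z":0,"ax":0,"ay":0,"az":0},
  {"gripper":1,"x":0,"y":0,"z":0,"ax":0,"ay":0,"az":0},
])

```text
clock: 8.72
position: [478.2, -264.7, 134.2]
ee_rot: [0.974, -0.227, 0.0, 0.0]
contact_force: [0.6, 0.3, 0.4]
gripper_width: 0.2
grasp_force: 0.0
```

>>> send_rows([
  {"gripper":1,"x":0,"y":0,"z":0,"ax":0,"ay":0,"az":0},
  {"gripper":1,"x":0,"y":0,"z":0,"ax":0,"ay":0,"az":0},
  {"gripper":1,"x":0,"y":0,"z":0,"ax":0,"ay":0,"az":0},
  {"gripper":1,"x":0,"y":0,"z":0,"ax":0,"ay":0,"az":0},
  {"gripper":1,"x":0,"y":0,"z":0,"ax":0,"ay":0,"az":0},
])

```text
clock: 9.13
position: [478.2, -264.6, 134.2]
ee_rot: [0.974, -0.227, -0.0, 0.0]
contact_force: [-0.1, 0.2, 0.9]
gripper_width: -0.0
grasp_force: 0.0
```

>>> send_rows([
  {"gripper":1,"x":0,"y":0,"z":0,"ax":0,"ay":0,"az":0},
  {"gripper":1,"x":0,"y":0,"z":0,"ax":0,"ay":0,"az":0},
  {"gripper":1,"x":0,"y":0,"z":0,"ax":0,"ay":0,"az":0},
  {"gripper":1,"x":0,"y":0,"z":0,"ax":0,"ay":0,"az":0},
  {"gripper":1,"x":0,"y":0,"z":0,"ax":0,"ay":0,"az":0},
])

```text
clock: 9.55
position: [478.3, -264.6, 134.2]
ee_rot: [0.974, -0.227, 0.0, -0.0]
contact_force: [-0.7, -0.0, -0.8]
gripper_width: 0.2
grasp_force: 0.0
```

>>> send_rows([
  {"gripper":1,"x":0,"y":0,"z":0,"ax":0,"ay":0,"az":0},
  {"gripper":1,"x":0,"y":0,"z":0,"ax":0,"ay":0,"az":0},
  {"gripper":1,"x":0,"y":0,"z":0,"ax":0,"ay":0,"az":0},
  {"gripper":1,"x":0,"y":0,"z":0,"ax":0,"ay":0,"az":0},
  {"gripper":1,"x":0,"y":0,"z":0,"ax":0,"ay":0,"az":0},
])

```text
clock: 9.97
position: [478.3, -264.6, 134.2]
ee_rot: [0.974, -0.227, 0.0, -0.0]
contact_force: [0.1, -0.1, -0.6]
gripper_width: 0.2
grasp_force: 0.0
```

```bash
python3 - <<'E'
from bench import arm
import cv2,numpy as np
a,_=arm.get_image('side');print(arm.read_state()['position'])
crop=cv2.resize(a[40:290,250:450],None,fx=2,fy=2)
t=cv2.resize(cv2.imread('pics/top0.png')[265:310,260:350],None,fx=4,fy=4)
o=np.zeros((500,760,3),np.uint8);o[:,:400]=crop[:,:,::-1];o[:180,400:]=t
cv2.imwrite('pics/c2.png',o)
m=arm.camera_model('top');T=np.array(m['cam_to_world'])
for u,v in((273,281),(335,293),(304,287),(150,285),(240,290)):
    r=T[:3,:3]@[(u-m['cx'])/m['fx'],(v-m['cy'])/m['fy'],1];print(u,v,(T[:3,3]+r*(5-T[2,3])/r[2]).round())
E
```

```text
[ 478.24906396 -264.62322351  134.21793828]
273 281 [487. 106.   5.]
335 293 [461. -21.   5.]
304 287 [474.  42.   5.]
150 285 [482. 357.   5.]
240 290 [469. 173.   5.]
```

View pics/c2.png

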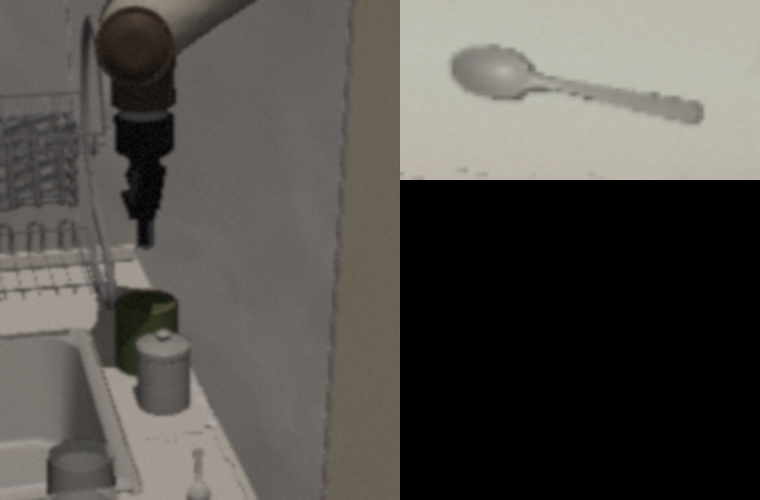

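The side crop shows the fingertips centred over the mug's mouth. In the top crop the teaspoon runs from (272,282) to (336,293), so its middle is at about (474,42). Next I'll rise 80 mm and cross back to it.

>>> send_rows([
  {"gripper":1,"x":0,"y":0,"z":-1,"ax":0,"ay":0,"az":0},
  {"gripper":1,"x":0,"y":0,"z":-2,"ax":0,"ay":0,"az":0},
  {"gripper":1,"x":0,"y":0,"z":-2,"ax":0,"ay":0,"az":0},
  {"gripper":1,"x":0,"y":0,"z":-2,"ax":0,"ay":0,"az":0},
  {"gripper":1,"x":0,"y":0,"z":-1,"ax":0,"ay":0,"az":0},
])

```text
clock: 10.43
position: [479.5, -265.3, 217.8]
ee_rot: [0.974, -0.227, 0.003, 0.001]
contact_force: [0.4, 0.2, 0.4]
gripper_width: 0.2
grasp_force: 0.0
```

>>> send_rows([
  {"gripper":1,"x":-1,"y":-2,"z":-1,"ax":0,"ay":0,"az":0},
  {"gripper":1,"x":-1.4,"y":-2.8,"z":0,"ax":0,"ay":0,"az":0},
  {"gripper":1,"x":-1.4,"y":-2.8,"z":0,"ax":0,"ay":0,"az":0},
  {"gripper":1,"x":-1.4,"y":-2.8,"z":0,"ax":0,"ay":0,"az":0},
  {"gripper":1,"x":-1.4,"y":-2.8,"z":0,"ax":0,"ay":0,"az":0},
])

```text
clock: 10.85
position: [477.0, -115.8, 224.5]
ee_rot: [0.974, -0.227, 0.0, -0.0]
contact_force: [0.3, 0.3, 0.4]
gripper_width: 0.1
grasp_force: 0.0
```

>>> send_rows([
  {"gripper":1,"x":-1.4,"y":-2.8,"z":0,"ax":0,"ay":0,"az":0},
  {"gripper":1,"x":-1.4,"y":-2.8,"z":0,"ax":0,"ay":0,"az":0},
  {"gripper":1,"x":-1.4,"y":-2.8,"z":0,"ax":0,"ay":0,"az":0},
  {"gripper":1,"x":-1.4,"y":-2.8,"z":0,"ax":0,"ay":0,"az":0},
  {"gripper":1,"x":-1.4,"y":-2.6,"z":0,"ax":0,"ay":0,"az":0},
])

```text
clock: 11.27
position: [475.3, 39.3, 224.5]
ee_rot: [0.974, -0.227, 0.0, -0.0]
contact_force: [-0.1, -0.1, -0.4]
gripper_width: -0.3
grasp_force: 0.0
```

>>> send_rows([
  {"gripper":1,"x":-0.3,"y":-0.4,"z":0,"ax":0,"ay":0,"az":0},
  {"gripper":1,"x":0,"y":0,"z":0,"ax":0,"ay":0,"az":0},
  {"gripper":1,"x":0,"y":0,"z":0,"ax":0,"ay":0,"az":0},
  {"gripper":1,"x":0,"y":0,"z":0,"ax":0,"ay":0,"az":0},
  {"gripper":1,"x":0,"y":0,"z":0,"ax":0,"ay":0,"az":0},
])

```text
clock: 11.68
position: [474.6, 41.6, 224.2]
ee_rot: [0.974, -0.228, -0.0, 0.0]
contact_force: [-0.2, 0.3, 0.5]
gripper_width: -0.1
grasp_force: 0.0
```

>>> send_rows([
  {"gripper":1,"x":0,"y":0,"z":1.5,"ax":0,"ay":0,"az":0},
  {"gripper":1,"x":0,"y":0,"z":2.5,"ax":0,"ay":0,"az":0},
  {"gripper":1,"x":0,"y":0,"z":2.5,"ax":0,"ay":0,"az":0},
  {"gripper":1,"x":0,"y":0,"z":2.5,"ax":0,"ay":0,"az":0},
  {"gripper":1,"x":0,"y":0,"z":2,"ax":0,"ay":0,"az":0},
])

```text
clock: 12.1
position: [474.0, 41.3, 112.6]
ee_rot: [0.974, -0.228, -0.001, 0.0]
contact_force: [-0.4, -0.4, 0.2]
gripper_width: 0.2
grasp_force: 0.0
```

>>> send_rows([
  {"gripper":1,"x":0,"y":0,"z":2,"ax":0,"ay":0,"az":0},
  {"gripper":1,"x":0,"y":0,"z":2,"ax":0,"ay":0,"az":0},
  {"gripper":1,"x":0,"y":0,"z":1.5,"ax":0,"ay":0,"az":0},
  {"gripper":1,"x":0,"y":0,"z":0.8,"ax":0,"ay":0,"az":0},
  {"gripper":1,"x":0,"y":0,"z":0.5,"ax":0,"ay":0,"az":0},
])

```text
clock: 12.52
position: [474.3, 41.6, 45.3]
ee_rot: [0.974, -0.228, -0.001, 0.001]
contact_force: [-0.7, -0.1, 0.2]
gripper_width: -0.6
grasp_force: 0.0
```

>>> send_rows([
  {"gripper":1,"x":0,"y":0,"z":0,"ax":0,"ay":0,"az":0},
  {"gripper":1,"x":0,"y":0,"z":0,"ax":0,"ay":0,"az":0},
  {"gripper":1,"x":0,"y":0,"z":0,"ax":0,"ay":0,"az":0},
  {"gripper":1,"x":0,"y":0,"z":0,"ax":0,"ay":0,"az":0},
  {"gripper":1,"x":0,"y":0,"z":0,"ax":0,"ay":0,"az":0},
])

```text
clock: 12.93
position: [475.2, 42.8, 47.0]
ee_rot: [0.974, -0.227, 0.001, -0.0]
contact_force: [1.1, 0.2, -0.3]
gripper_width: -0.1
grasp_force: 0.0
```

>>> send_rows([
  {"gripper":1,"x":0,"y":0,"z":0,"ax":0,"ay":0,"az":0},
  {"gripper":1,"x":0,"y":0,"z":0,"ax":0,"ay":0,"az":0},
  {"gripper":1,"x":0,"y":0,"z":0,"ax":0,"ay":0,"az":0},
  {"gripper":1,"x":0,"y":0,"z":0,"ax":0,"ay":0,"az":0},
  {"gripper":1,"x":0,"y":0,"z":0,"ax":0,"ay":0,"az":0},
])

```text
clock: 13.35
position: [474.7, 42.6, 46.2]
ee_rot: [0.974, -0.227, 0.0, -0.0]
contact_force: [-1.3, 0.5, 0.1]
gripper_width: 0.2
grasp_force: 0.0
```

>>> send_rows([
  {"gripper":1,"x":0,"y":0,"z":0,"ax":0,"ay":0,"az":0},
  {"gripper":1,"x":0,"y":0,"z":0,"ax":0,"ay":0,"az":0},
  {"gripper":1,"x":0,"y":0,"z":0,"ax":0,"ay":0,"az":0},
  {"gripper":1,"x":0,"y":0,"z":0,"ax":0,"ay":0,"az":0},
  {"gripper":1,"x":0,"y":0,"z":0,"ax":0,"ay":0,"az":0},
])

```text
clock: 13.77
position: [474.7, 42.6, 46.2]
ee_rot: [0.974, -0.227, -0.0, 0.0]
contact_force: [0.6, 0.1, -0.9]
gripper_width: 0.3
grasp_force: 0.0
```

>>> send_rows([
  {"gripper":1,"x":0,"y":0,"z":0,"ax":0,"ay":0,"az":0},
  {"gripper":1,"x":0,"y":0,"z":0,"ax":0,"ay":0,"az":0},
  {"gripper":1,"x":0,"y":0,"z":0,"ax":0,"ay":0,"az":0},
  {"gripper":1,"x":0,"y":0,"z":0,"ax":0,"ay":0,"az":0},
  {"gripper":1,"x":0,"y":0,"z":0,"ax":0,"ay":0,"az":0},
])

```text
clock: 14.18
position: [474.7, 42.6, 46.2]
ee_rot: [0.974, -0.227, 0.0, -0.0]
contact_force: [-0.2, -0.1, -0.2]
gripper_width: -0.2
grasp_force: 0.0
```

>>> send_rows([
  {"gripper":1,"x":0,"y":0,"z":0,"ax":0,"ay":0,"az":0},
  {"gripper":1,"x":0,"y":0,"z":0,"ax":0,"ay":0,"az":0},
  {"gripper":1,"x":0,"y":0,"z":0,"ax":0,"ay":0,"az":0},
  {"gripper":1,"x":0,"y":0,"z":0,"ax":0,"ay":0,"az":0},
  {"gripper":1,"x":0,"y":0,"z":0,"ax":0,"ay":0,"az":0},
])

```text
clock: 14.6
position: [474.6, 42.6, 46.2]
ee_rot: [0.974, -0.227, -0.0, 0.0]
contact_force: [0.2, 0.4, -0.4]
gripper_width: -0.0
grasp_force: 0.0
```

```bash
python3 - <<'E'
from bench import arm
import cv2
a,_=arm.get_image('side');print(arm.read_state()['position'])
cv2.imwrite('pics/c3.png',cv2.resize(a[130:380,230:480],None,fx=2,fy=2)[:,:,::-1])
E
```

```text
[474.66224417  42.58282381  46.20339846]
```

View pics/c3.png

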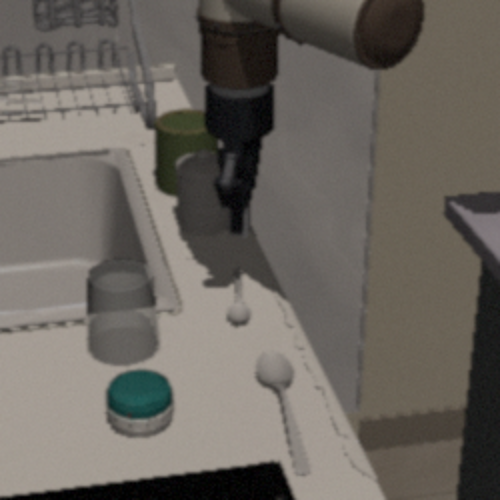

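The side view shows the fingertips at (237,233) in the crop and the teaspoon at (238,270–320). I'll check this against the projection before handing in.

```bash
python3 - <<'E'
from bench import arm
import numpy as np
m=arm.camera_model('side');T=np.linalg.inv(np.array(m['cam_to_world']))
for p in((474.7,42.6,46.2),(474.7,42.6,5),(487,106,5),(461,-21,5),(478,-144,105)):
    q=T@[*p,1];u,v=q[0]/q[2]*m['fx']+m['cx'],q[1]/q[2]*m['fy']+m['cy'];print(p,round(u),round(v),'crop',round((u-230)*2),round((v-130)*2))
E
```

```text
(474.7, 42.6, 46.2) 348 260 crop 237 261
(474.7, 42.6, 5) 348 276 crop 237 292
(487, 106, 5) 349 291 crop 238 323
(461, -21, 5) 348 262 crop 237 265
(478, -144, 105) 331 204 crop 202 148
```

```bash
python3 - <<'E'
from bench import arm
import numpy as np,cv2
a,d=arm.get_image('side')
m=arm.camera_model('side');T=np.array(m['cam_to_world'])
for v in range(232,264,3):
    r=[]
    for u in(344,346,348,350,352):
        z=d[v,u];r.append(tuple(int(x) for x in (T@[(u-m['cx'])/m['fx']*z,(v-m['cy'])/m['fy']*z,z,1])[:3]))
    print(v,a[v,348],r)
print({k:np.round(x,3) for k,x in arm.read_state().items()})
cv2.imwrite('pics/c4.png',cv2.resize(a[210:310,300:400],None,fx=6,fy=6,interpolation=0)[:,:,::-1])
E
```

```text
232 [14 10 16] [(490, 66, 130), (487, 73, 134), (483, 75, 134), (478, 74, 133), (474, 72, 132)]
235 [11 12 15] [(485, 43, 112), (482, 52, 115), (479, 55, 117), (475, 58, 118), (469, 53, 115)]
238 [14  8 13] [(486, 47, 106), (482, 52, 108), (479, 57, 110), (474, 56, 109), (469, 53, 107)]
241 [17 19 15] [(485, 45, 98), (482, 49, 99), (478, 51, 100), (474, 54, 101), (468, 50, 98)]
244 [ 6  8 13] [(485, 44, 90), (483, 55, 95), (479, 60, 97), (474, 54, 94), (469, 54, 93)]
247 [57 55 53] [(454, -101, 3), (481, 45, 82), (477, 48, 83), (472, 46, 82), (468, 51, 84)]
250 [68 66 63] [(457, -86, 3), (451, -88, 1), (446, -91, 0), (442, -86, 1), (437, -84, 2)]
253 [67 62 59] [(459, -76, 0), (454, -74, 1), (450, -72, 1), (444, -75, 0), (439, -76, -1)]
256 [65 61 57] [(462, -62, 0), (458, -58, 1), (453, -57, 1), (446, -65, -3), (442, -62, -2)]
259 [64 62 59] [(465, -49, -1), (461, -45, 0), (455, -49, -2), (451, -43, 0), (446, -43, 0)]
262 [73 70 68] [(468, -35, -1), (464, -30, 0), (459, -32, 0), (453, -35, -3), (448, -34, -3)]
{'clock': np.float64(14.7), 'joints': array([ 0.431,  0.312, -0.547,  0.   , -0.712,  0.682]), 'joint_vel': array([-0.   ,  0.   ,  0.   , -0.002,  0.002, -0.001]), 'joint_efforts': array([-1.0000e-03, -2.9889e+01,  1.3256e+01,  2.9450e+00, -0.0000e+00,
       -0.0000e+00]), 'position': array([474.693,  42.594,  46.24 ]), 'ee_rot': array([ 0.974, -0.227,  0.   , -0.   ]), 'contact_force': array([ 0.377, -0.192,  0.374]), 'wrist_torque': array([ 0.002, -0.004, -0.012]), 'grasp_force': np.float64(0.0), 'gripper_width': np.float64(-0.179)}
```

View pics/c4.png

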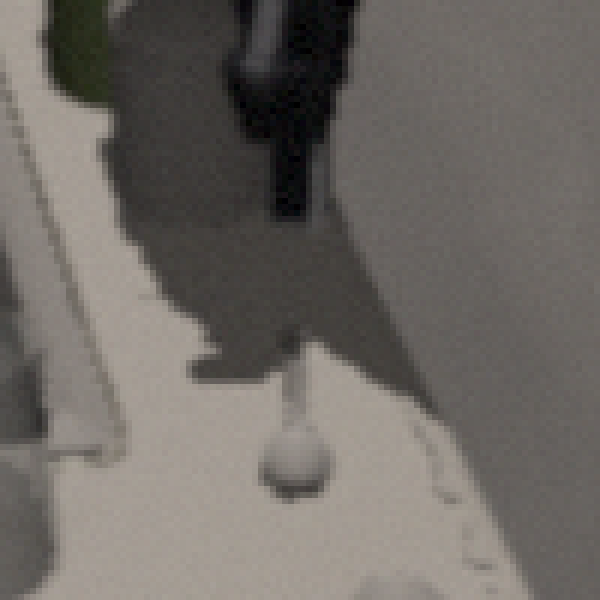

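```bash
python3 - <<'E'
from bench import arm
import numpy as np
m=arm.camera_model('side');T=np.array(m['cam_to_world']);d0=np.load('sided.npy')
_,d1=arm.get_image('side');_,dt=arm.get_image('top')
v,u=np.mgrid[:480,:640]
def pts(d,m,T): return (np.stack([(u-m['cx'])/m['fx']*d,(v-m['cy'])/m['fy']*d,d],-1)@T[:3,:3].T+T[:3,3])[d>0]
for n,d,c in(('start',d0,(276,560)),('now',d1,(474,42))):
    P=pts(d,m,T)
    for z in range(20,400,10):
        k=(np.hypot(P[:,0]-c[0],P[:,1]-c[1])<90)&(abs(P[:,2]-z)<5)
        if k.sum()>2:print(n,z,k.sum(),P[k].min(0).round(),P[k].max(0).round())
E
```

```text
start 240 9 [256. 519. 243.] [302. 605. 245.]
start 250 127 [256. 511. 245.] [308. 613. 255.]
start 260 149 [258. 514. 255.] [308. 615. 265.]
start 270 166 [253. 514. 265.] [308. 616. 275.]
start 280 75 [260. 512. 275.] [309. 615. 284.]
start 290 86 [258. 494. 285.] [319. 633. 295.]
start 300 256 [258. 493. 295.] [320. 634. 305.]
start 310 169 [254. 490. 305.] [319. 632. 315.]
start 320 249 [261. 503. 315.] [319. 632. 325.]
start 330 311 [256. 536. 325.] [319. 630. 335.]
start 340 388 [254. 540. 335.] [318. 630. 345.]
start 350 301 [280. 563. 345.] [317. 628. 355.]
start 360 265 [250. 548. 355.] [315. 600. 365.]
start 370 440 [249. 545. 365.] [315. 601. 375.]
start 380 456 [249. 544. 375.] [315. 600. 385.]
start 390 450 [248. 542. 385.] [315. 601. 395.]
now 80 10 [469.  42.  81.] [485.  53.  85.]
now 90 38 [462.  39.  86.] [486.  59.  95.]
now 100 37 [462.  43.  95.] [485.  61. 105.]
now 110 49 [462.  40. 105.] [486.  64. 115.]
now 120 20 [460.  42. 115.] [485.  59. 123.]
now 130 55 [451.  21. 125.] [500.  80. 135.]
now 140 40 [451.  23. 135.] [503.  86. 145.]
now 150 73 [442.   4. 1
[... 422 characters left out ...]
 84. 245.]
now 250 186 [437.  24. 245.] [512.  85. 255.]
now 260 162 [440.  34. 255.] [513.  83. 265.]
now 270 112 [438.  40. 265.] [515.  85. 275.]
now 280 172 [438.  37. 275.] [515.  87. 285.]
now 290 182 [438.  36. 285.] [515.  87. 295.]
now 300 180 [438.  40. 295.] [515.  87. 305.]
now 310 184 [439.  38. 305.] [515.  87. 315.]
now 320 189 [437.  33. 315.] [517.  89. 325.]
now 330 142 [447.  46. 325.] [520.  93. 335.]
now 340 166 [460.  33. 335.] [521. 100. 345.]
now 350 129 [463.  41. 345.] [517. 131. 355.]
now 360 131 [472.  42. 355.] [517. 131. 365.]
now 370 143 [475.  43. 365.] [516. 131. 375.]
now 380 152 [476.  43. 375.] [517. 131. 385.]
now 390 167 [474.  41. 385.] [517. 132. 395.]
```

The camera shows a constant offset. The real fingertips are about 35 mm higher than the reported TCP, both at the start and now, so they passed about 75 mm over the lid and the mug instead of 20–50 mm. There's plenty of time, so I'll repeat the tour in order, about 29 mm lower. Those heights stay clear of contact even if the reported TCP turns out to be right.

>>> send_rows([
  {"gripper":1,"x":0,"y":0,"z":-1.5,"ax":0,"ay":0,"az":0},
  {"gripper":1,"x":0,"y":0,"z":-2.5,"ax":0,"ay":0,"az":0},
  {"gripper":1,"x":0,"y":0,"z":-2.5,"ax":0,"ay":0,"az":0},
  {"gripper":1,"x":0,"y":0,"z":-2.5,"ax":0,"ay":0,"az":0},
  {"gripper":1,"x":0,"y":0,"z":-2.5,"ax":0,"ay":0,"az":0},
])

```text
clock: 15.22
position: [474.4, 42.5, 162.4]
ee_rot: [0.974, -0.227, -0.0, 0.0]
contact_force: [0.5, 0.8, 0.5]
gripper_width: -0.3
grasp_force: 0.0
```

>>> send_rows([
  {"gripper":1,"x":0,"y":0,"z":-2.5,"ax":0,"ay":0,"az":0},
  {"gripper":1,"x":0,"y":0,"z":-2,"ax":0,"ay":0,"az":0},
  {"gripper":1,"x":0,"y":0,"z":-1,"ax":0,"ay":0,"az":0},
  {"gripper":1,"x":1.4,"y":2.8,"z":0,"ax":0,"ay":0,"az":0},
  {"gripper":1,"x":1.4,"y":2.8,"z":0,"ax":0,"ay":0,"az":0},
])

```text
clock: 15.63
position: [475.2, -19.6, 216.6]
ee_rot: [0.974, -0.225, 0.0, -0.001]
contact_force: [0.3, -0.4, -1.0]
gripper_width: 0.2
grasp_force: 0.0
```

>>> send_rows([
  {"gripper":1,"x":1.4,"y":2.8,"z":0,"ax":0,"ay":0,"az":0},
  {"gripper":1,"x":1.4,"y":2.8,"z":0,"ax":0,"ay":0,"az":0},
  {"gripper":1,"x":1.4,"y":2.8,"z":0,"ax":0,"ay":0,"az":0},
  {"gripper":1,"x":1.6,"y":2.6,"z":0,"ax":0,"ay":0,"az":0},
  {"gripper":1,"x":0,"y":0,"z":0,"ax":0,"ay":0,"az":0},
])

```text
clock: 16.05
position: [477.9, -148.0, 215.1]
ee_rot: [0.973, -0.229, -0.001, 0.001]
contact_force: [0.3, 0.3, -0.3]
gripper_width: 0.3
grasp_force: 0.0
```

>>> send_rows([
  {"gripper":1,"x":0,"y":0,"z":0,"ax":0,"ay":0,"az":0},
  {"gripper":1,"x":0,"y":0,"z":0,"ax":0,"ay":0,"az":0},
  {"gripper":1,"x":0,"y":0,"z":1,"ax":0,"ay":0,"az":0},
  {"gripper":1,"x":0,"y":0,"z":1.5,"ax":0,"ay":0,"az":0},
  {"gripper":1,"x":0,"y":0,"z":1.5,"ax":0,"ay":0,"az":0},
])

```text
clock: 16.47
position: [478.5, -143.1, 175.4]
ee_rot: [0.974, -0.226, 0.0, -0.0]
contact_force: [0.5, 0.1, -0.2]
gripper_width: -0.1
grasp_force: 0.0
```

>>> send_rows([
  {"gripper":1,"x":0,"y":0,"z":1.5,"ax":0,"ay":0,"az":0},
  {"gripper":1,"x":0,"y":0,"z":1,"ax":0,"ay":0,"az":0},
  {"gripper":1,"x":0,"y":0,"z":0.5,"ax":0,"ay":0,"az":0},
  {"gripper":1,"x":0,"y":0,"z":0,"ax":0,"ay":0,"az":0},
  {"gripper":1,"x":0,"y":0,"z":0,"ax":0,"ay":0,"az":0},
])

```text
clock: 16.88
position: [478.8, -144.0, 146.4]
ee_rot: [0.974, -0.226, 0.0, 0.0]
contact_force: [0.1, 0.0, -0.1]
gripper_width: -0.1
grasp_force: 0.0
```

Down another 30 mm gently, then measure.

>>> send_rows([
  {"gripper":1,"x":0,"y":0,"z":0.8,"ax":0,"ay":0,"az":0},
  {"gripper":1,"x":0,"y":0,"z":0.8,"ax":0,"ay":0,"az":0},
  {"gripper":1,"x":0,"y":0,"z":0.8,"ax":0,"ay":0,"az":0},
  {"gripper":1,"x":0,"y":0,"z":0.4,"ax":0,"ay":0,"az":0},
  {"gripper":1,"x":0,"y":0,"z":0.2,"ax":0,"ay":0,"az":0},
])

```text
clock: 17.3
position: [477.8, -144.4, 115.1]
ee_rot: [0.974, -0.227, -0.001, 0.0]
contact_force: [0.1, 0.2, -0.4]
gripper_width: 0.2
grasp_force: 0.0
```

>>> send_rows([
  {"gripper":1,"x":0,"y":0,"z":0,"ax":0,"ay":0,"az":0},
  {"gripper":1,"x":0,"y":0,"z":0,"ax":0,"ay":0,"az":0},
  {"gripper":1,"x":0,"y":0,"z":0,"ax":0,"ay":0,"az":0},
  {"gripper":1,"x":0,"y":0,"z":0,"ax":0,"ay":0,"az":0},
  {"gripper":1,"x":0,"y":0,"z":0,"ax":0,"ay":0,"az":0},
])

```text
clock: 17.72
position: [478.7, -144.3, 116.5]
ee_rot: [0.974, -0.227, 0.0, -0.0]
contact_force: [0.2, -0.3, 0.2]
gripper_width: 0.1
grasp_force: 0.0
```

```bash
cat > tip.py <<'E'
from bench import arm
import numpy as np,sys,cv2
a,d=arm.get_image('side');m=arm.camera_model('side');T=np.array(m['cam_to_world'])
v,u=np.mgrid[:480,:640]
P=np.stack([(u-m['cx'])/m['fx']*d,(v-m['cy'])/m['fy']*d,d],-1)@T[:3,:3].T+T[:3,3]
p=arm.read_state()['position'];print(p.round(1) if hasattr(p,'round') else p)
k=(a.max(-1)<40)&(np.hypot(P[...,0]-p[0],P[...,1]-p[1])<30)&(P[...,2]>p[2]-15)
q=P[k];z=np.sort(q[:,2])[:12];print('tip z',z.round(),q[q[:,2]<z[0]+25].mean(0).round())
cv2.imwrite(f'pics/{sys.argv[1]}.png',cv2.resize(a[130:280,250:450],None,fx=3,fy=3)[:,:,::-1])
E
python3 tip.py d1
```

```text
[ 478.6 -144.4  116.5]
tip z [156. 160. 160. 161. 161. 162. 163. 163. 163. 163. 165. 165.] [ 482. -132.  171.]
```

View pics/d1.png

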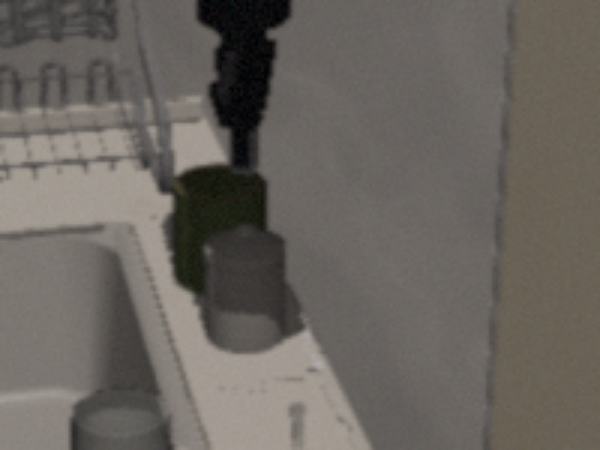

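The tip is now about 50 mm above the knob, at crop (243,168) with the knob at (246,228), which confirms the offset. I'll go 5 mm lower, hold, and then do the mug.

>>> send_rows([
  {"gripper":1,"x":0,"y":0,"z":0.3,"ax":0,"ay":0,"az":0},
  {"gripper":1,"x":0,"y":0,"z":0.2,"ax":0,"ay":0,"az":0},
  {"gripper":1,"x":0,"y":0,"z":0,"ax":0,"ay":0,"az":0},
  {"gripper":1,"x":0,"y":0,"z":0,"ax":0,"ay":0,"az":0},
  {"gripper":1,"x":0,"y":0,"z":0,"ax":0,"ay":0,"az":0},
])

```text
clock: 18.18
position: [478.4, -144.4, 111.2]
ee_rot: [0.974, -0.227, -0.0, 0.0]
contact_force: [-0.4, 0.7, -0.3]
gripper_width: 0.4
grasp_force: 0.0
```

>>> send_rows([
  {"gripper":1,"x":0,"y":0,"z":0,"ax":0,"ay":0,"az":0},
  {"gripper":1,"x":0,"y":0,"z":0,"ax":0,"ay":0,"az":0},
  {"gripper":1,"x":0,"y":0,"z":0,"ax":0,"ay":0,"az":0},
  {"gripper":1,"x":0,"y":0,"z":0,"ax":0,"ay":0,"az":0},
  {"gripper":1,"x":0,"y":0,"z":0,"ax":0,"ay":0,"az":0},
])

```text
clock: 18.6
position: [478.5, -144.4, 111.2]
ee_rot: [0.974, -0.227, 0.0, -0.0]
contact_force: [-0.5, 0.2, -0.3]
gripper_width: -0.2
grasp_force: 0.0
```

>>> send_rows([
  {"gripper":1,"x":0,"y":0,"z":0,"ax":0,"ay":0,"az":0},
  {"gripper":1,"x":0,"y":0,"z":0,"ax":0,"ay":0,"az":0},
  {"gripper":1,"x":0,"y":0,"z":0,"ax":0,"ay":0,"az":0},
  {"gripper":1,"x":0,"y":0,"z":0,"ax":0,"ay":0,"az":0},
  {"gripper":1,"x":0,"y":0,"z":0,"ax":0,"ay":0,"az":0},
])

```text
clock: 19.02
position: [478.4, -144.3, 111.2]
ee_rot: [0.974, -0.227, 0.0, 0.0]
contact_force: [0.4, -0.2, 0.2]
gripper_width: -0.2
grasp_force: 0.0
```

>>> send_rows([
  {"gripper":1,"x":0,"y":0,"z":0,"ax":0,"ay":0,"az":0},
  {"gripper":1,"x":0,"y":0,"z":0,"ax":0,"ay":0,"az":0},
  {"gripper":1,"x":0,"y":0,"z":0,"ax":0,"ay":0,"az":0},
  {"gripper":1,"x":0,"y":0,"z":0,"ax":0,"ay":0,"az":0},
  {"gripper":1,"x":0,"y":0,"z":0,"ax":0,"ay":0,"az":0},
])

```text
clock: 19.43
position: [478.4, -144.3, 111.2]
ee_rot: [0.974, -0.227, -0.0, 0.0]
contact_force: [0.5, -0.5, -0.6]
gripper_width: -0.4
grasp_force: 0.0
```

>>> send_rows([
  {"gripper":1,"x":0,"y":0,"z":0,"ax":0,"ay":0,"az":0},
  {"gripper":1,"x":0,"y":0,"z":0,"ax":0,"ay":0,"az":0},
  {"gripper":1,"x":0,"y":0,"z":0,"ax":0,"ay":0,"az":0},
  {"gripper":1,"x":0,"y":0,"z":0,"ax":0,"ay":0,"az":0},
  {"gripper":1,"x":0,"y":0,"z":0,"ax":0,"ay":0,"az":0},
])

```text
clock: 19.85
position: [478.4, -144.3, 111.2]
ee_rot: [0.974, -0.227, 0.0, 0.0]
contact_force: [0.6, -0.3, -0.4]
gripper_width: 0.2
grasp_force: 0.0
```

>>> send_rows([
  {"gripper":1,"x":0,"y":0,"z":0,"ax":0,"ay":0,"az":0},
  {"gripper":1,"x":0,"y":0,"z":0,"ax":0,"ay":0,"az":0},
  {"gripper":1,"x":0,"y":0,"z":0,"ax":0,"ay":0,"az":0},
  {"gripper":1,"x":0,"y":0,"z":-1,"ax":0,"ay":0,"az":0},
  {"gripper":1,"x":0,"y":0,"z":-2,"ax":0,"ay":0,"az":0},
])

```text
clock: 20.27
position: [476.4, -144.1, 139.3]
ee_rot: [0.974, -0.227, -0.003, 0.0]
contact_force: [0.3, 0.1, 0.2]
gripper_width: -0.0
grasp_force: 0.0
```

>>> send_rows([
  {"gripper":1,"x":0,"y":0,"z":-2,"ax":0,"ay":0,"az":0},
  {"gripper":1,"x":0,"y":0,"z":-2,"ax":0,"ay":0,"az":0},
  {"gripper":1,"x":0,"y":0,"z":-2,"ax":0,"ay":0,"az":0},
  {"gripper":1,"x":0,"y":0,"z":-1,"ax":0,"ay":0,"az":0},
  {"gripper":1,"x":0.7,"y":1.5,"z":0,"ax":0,"ay":0,"az":0},
])

```text
clock: 20.68
position: [479.8, -160.0, 214.1]
ee_rot: [0.974, -0.226, 0.003, -0.001]
contact_force: [-0.1, -0.6, 0.3]
gripper_width: -0.4
grasp_force: 0.0
```

>>> send_rows([
  {"gripper":1,"x":0.9,"y":1.9,"z":0,"ax":0,"ay":0,"az":0},
  {"gripper":1,"x":0.9,"y":1.9,"z":0,"ax":0,"ay":0,"az":0},
  {"gripper":1,"x":0.9,"y":1.9,"z":0,"ax":0,"ay":0,"az":0},
  {"gripper":1,"x":0.9,"y":1.9,"z":0,"ax":0,"ay":0,"az":0},
  {"gripper":1,"x":1,"y":1.7,"z":0,"ax":0,"ay":0,"az":0},
])

```text
clock: 21.1
position: [477.7, -265.5, 210.6]
ee_rot: [0.974, -0.227, -0.001, -0.0]
contact_force: [0.8, 0.0, 1.5]
gripper_width: 0.2
grasp_force: 0.0
```

>>> send_rows([
  {"gripper":1,"x":0,"y":0,"z":0,"ax":0,"ay":0,"az":0},
  {"gripper":1,"x":0,"y":0,"z":0,"ax":0,"ay":0,"az":0},
  {"gripper":1,"x":0,"y":0,"z":0,"ax":0,"ay":0,"az":0},
  {"gripper":1,"x":0,"y":0,"z":0,"ax":0,"ay":0,"az":0},
  {"gripper":1,"x":0,"y":0,"z":0,"ax":0,"ay":0,"az":0},
])

```text
clock: 21.52
position: [478.3, -263.9, 211.3]
ee_rot: [0.974, -0.226, 0.0, -0.0]
contact_force: [0.2, 0.2, 0.0]
gripper_width: 0.0
grasp_force: 0.0
```

>>> send_rows([
  {"gripper":1,"x":0,"y":0,"z":1,"ax":0,"ay":0,"az":0},
  {"gripper":1,"x":0,"y":0,"z":1.5,"ax":0,"ay":0,"az":0},
  {"gripper":1,"x":0,"y":0,"z":1.5,"ax":0,"ay":0,"az":0},
  {"gripper":1,"x":0,"y":0,"z":1.5,"ax":0,"ay":0,"az":0},
  {"gripper":1,"x":0,"y":0,"z":1.5,"ax":0,"ay":0,"az":0},
])

```text
clock: 21.93
position: [478.0, -264.0, 139.9]
ee_rot: [0.974, -0.227, -0.0, -0.0]
contact_force: [0.1, 0.5, 0.6]
gripper_width: 0.1
grasp_force: 0.0
```

>>> send_rows([
  {"gripper":1,"x":0,"y":0,"z":1,"ax":0,"ay":0,"az":0},
  {"gripper":1,"x":0,"y":0,"z":1,"ax":0,"ay":0,"az":0},
  {"gripper":1,"x":0,"y":0,"z":0.8,"ax":0,"ay":0,"az":0},
  {"gripper":1,"x":0,"y":0,"z":0.5,"ax":0,"ay":0,"az":0},
  {"gripper":1,"x":0,"y":0,"z":0.3,"ax":0,"ay":0,"az":0},
])

```text
clock: 22.35
position: [478.2, -264.5, 104.6]
ee_rot: [0.974, -0.227, -0.0, 0.0]
contact_force: [0.3, -0.3, -0.4]
gripper_width: 0.4
grasp_force: 0.0
```

>>> send_rows([
  {"gripper":1,"x":0,"y":0,"z":0,"ax":0,"ay":0,"az":0},
  {"gripper":1,"x":0,"y":0,"z":0,"ax":0,"ay":0,"az":0},
  {"gripper":1,"x":0,"y":0,"z":0,"ax":0,"ay":0,"az":0},
  {"gripper":1,"x":0,"y":0,"z":0,"ax":0,"ay":0,"az":0},
  {"gripper":1,"x":0,"y":0,"z":0,"ax":0,"ay":0,"az":0},
])

```text
clock: 22.77
position: [478.5, -264.7, 105.7]
ee_rot: [0.974, -0.227, 0.001, 0.0]
contact_force: [-0.8, 0.1, -0.0]
gripper_width: 0.2
grasp_force: 0.0
```

```bash
python3 tip.py d2
```

```text
[ 478.5 -264.7  105.6]
tip z [91. 91. 91. 91. 91. 91. 91. 91. 91. 91. 91. 91.] [ 479. -266.   93.]
```

>>> send_rows([
  {"gripper":1,"x":0,"y":0,"z":0,"ax":0,"ay":0,"az":0},
  {"gripper":1,"x":0,"y":0,"z":0,"ax":0,"ay":0,"az":0},
  {"gripper":1,"x":0,"y":0,"z":0,"ax":0,"ay":0,"az":0},
  {"gripper":1,"x":0,"y":0,"z":0,"ax":0,"ay":0,"az":0},
  {"gripper":1,"x":0,"y":0,"z":0,"ax":0,"ay":0,"az":0},
])

```text
clock: 23.23
position: [478.3, -264.7, 105.2]
ee_rot: [0.974, -0.227, 0.0, 0.0]
contact_force: [-0.0, -0.3, -0.3]
gripper_width: -0.0
grasp_force: 0.0
```

>>> send_rows([
  {"gripper":1,"x":0,"y":0,"z":0,"ax":0,"ay":0,"az":0},
  {"gripper":1,"x":0,"y":0,"z":0,"ax":0,"ay":0,"az":0},
  {"gripper":1,"x":0,"y":0,"z":0,"ax":0,"ay":0,"az":0},
  {"gripper":1,"x":0,"y":0,"z":0,"ax":0,"ay":0,"az":0},
  {"gripper":1,"x":0,"y":0,"z":0,"ax":0,"ay":0,"az":0},
])

```text
clock: 23.65
position: [478.3, -264.6, 105.2]
ee_rot: [0.974, -0.227, -0.0, 0.0]
contact_force: [-0.0, -0.4, 0.5]
gripper_width: 0.1
grasp_force: 0.0
```

>>> send_rows([
  {"gripper":1,"x":0,"y":0,"z":0,"ax":0,"ay":0,"az":0},
  {"gripper":1,"x":0,"y":0,"z":0,"ax":0,"ay":0,"az":0},
  {"gripper":1,"x":0,"y":0,"z":0,"ax":0,"ay":0,"az":0},
  {"gripper":1,"x":0,"y":0,"z":0,"ax":0,"ay":0,"az":0},
  {"gripper":1,"x":0,"y":0,"z":0,"ax":0,"ay":0,"az":0},
])

```text
clock: 24.07
position: [478.3, -264.6, 105.2]
ee_rot: [0.974, -0.227, 0.0, -0.0]
contact_force: [0.1, -0.3, -0.5]
gripper_width: -0.1
grasp_force: 0.0
```

>>> send_rows([
  {"gripper":1,"x":0,"y":0,"z":0,"ax":0,"ay":0,"az":0},
  {"gripper":1,"x":0,"y":0,"z":0,"ax":0,"ay":0,"az":0},
  {"gripper":1,"x":0,"y":0,"z":0,"ax":0,"ay":0,"az":0},
  {"gripper":1,"x":0,"y":0,"z":0,"ax":0,"ay":0,"az":0},
  {"gripper":1,"x":0,"y":0,"z":0,"ax":0,"ay":0,"az":0},
])

```text
clock: 24.48
position: [478.3, -264.6, 105.2]
ee_rot: [0.974, -0.227, 0.0, -0.0]
contact_force: [0.5, 0.2, 0.5]
gripper_width: 0.1
grasp_force: 0.0
```

>>> send_rows([
  {"gripper":1,"x":0,"y":0,"z":0,"ax":0,"ay":0,"az":0},
  {"gripper":1,"x":0,"y":0,"z":0,"ax":0,"ay":0,"az":0},
  {"gripper":1,"x":0,"y":0,"z":0,"ax":0,"ay":0,"az":0},
  {"gripper":1,"x":0,"y":0,"z":0,"ax":0,"ay":0,"az":0},
  {"gripper":1,"x":0,"y":0,"z":0,"ax":0,"ay":0,"az":0},
])

```text
clock: 24.9
position: [478.3, -264.7, 105.2]
ee_rot: [0.974, -0.227, 0.0, -0.0]
contact_force: [-0.6, -0.3, -0.0]
gripper_width: -0.3
grasp_force: 0.0
```

>>> send_rows([
  {"gripper":1,"x":0,"y":0,"z":-1,"ax":0,"ay":0,"az":0},
  {"gripper":1,"x":0,"y":0,"z":-2.5,"ax":0,"ay":0,"az":0},
  {"gripper":1,"x":0,"y":0,"z":-3,"ax":0,"ay":0,"az":0},
  {"gripper":1,"x":0,"y":0,"z":-3,"ax":0,"ay":0,"az":0},
  {"gripper":1,"x":0,"y":0,"z":-1.5,"ax":0,"ay":0,"az":0},
])

```text
clock: 25.32
position: [479.9, -265.6, 220.3]
ee_rot: [0.974, -0.227, 0.004, 0.001]
contact_force: [0.7, -0.1, 1.9]
gripper_width: 0.2
grasp_force: 0.0
```

>>> send_rows([
  {"gripper":1,"x":-1,"y":-2,"z":-1,"ax":0,"ay":0,"az":0},
  {"gripper":1,"x":-1.4,"y":-2.8,"z":0,"ax":0,"ay":0,"az":0},
  {"gripper":1,"x":-1.4,"y":-2.8,"z":0,"ax":0,"ay":0,"az":0},
  {"gripper":1,"x":-1.4,"y":-2.8,"z":0,"ax":0,"ay":0,"az":0},
  {"gripper":1,"x":-1.4,"y":-2.8,"z":0,"ax":0,"ay":0,"az":0},
])

```text
clock: 25.73
position: [477.2, -115.9, 226.3]
ee_rot: [0.974, -0.227, 0.001, -0.0]
contact_force: [0.7, -0.8, -0.1]
gripper_width: -0.2
grasp_force: 0.0
```

>>> send_rows([
  {"gripper":1,"x":-1.4,"y":-2.8,"z":0,"ax":0,"ay":0,"az":0},
  {"gripper":1,"x":-1.4,"y":-2.8,"z":0,"ax":0,"ay":0,"az":0},
  {"gripper":1,"x":-1.4,"y":-2.8,"z":0,"ax":0,"ay":0,"az":0},
  {"gripper":1,"x":-1.4,"y":-2.8,"z":0,"ax":0,"ay":0,"az":0},
  {"gripper":1,"x":-1.4,"y":-2.6,"z":0,"ax":0,"ay":0,"az":0},
])

```text
clock: 26.15
position: [475.5, 39.3, 226.3]
ee_rot: [0.974, -0.227, 0.001, -0.0]
contact_force: [0.5, -0.4, -0.2]
gripper_width: -0.2
grasp_force: 0.0
```

>>> send_rows([
  {"gripper":1,"x":-0.3,"y":-0.4,"z":0,"ax":0,"ay":0,"az":0},
  {"gripper":1,"x":0,"y":0,"z":0,"ax":0,"ay":0,"az":0},
  {"gripper":1,"x":0,"y":0,"z":0,"ax":0,"ay":0,"az":0},
  {"gripper":1,"x":0,"y":0,"z":1,"ax":0,"ay":0,"az":0},
  {"gripper":1,"x":0,"y":0,"z":2,"ax":0,"ay":0,"az":0},
])

```text
clock: 26.57
position: [476.4, 42.0, 196.8]
ee_rot: [0.974, -0.228, 0.003, -0.001]
contact_force: [0.7, -0.7, -0.8]
gripper_width: 0.2
grasp_force: 0.0
```

>>> send_rows([
  {"gripper":1,"x":0,"y":0,"z":2.5,"ax":0,"ay":0,"az":0},
  {"gripper":1,"x":0,"y":0,"z":2.5,"ax":0,"ay":0,"az":0},
  {"gripper":1,"x":0,"y":0,"z":2.5,"ax":0,"ay":0,"az":0},
  {"gripper":1,"x":0,"y":0,"z":2.5,"ax":0,"ay":0,"az":0},
  {"gripper":1,"x":0,"y":0,"z":2,"ax":0,"ay":0,"az":0},
])

```text
clock: 26.98
position: [473.5, 40.8, 72.9]
ee_rot: [0.974, -0.228, -0.001, 0.001]
contact_force: [0.7, 0.2, 0.2]
gripper_width: -0.4
grasp_force: 0.0
```

>>> send_rows([
  {"gripper":1,"x":0,"y":0,"z":1.5,"ax":0,"ay":0,"az":0},
  {"gripper":1,"x":0,"y":0,"z":1.5,"ax":0,"ay":0,"az":0},
  {"gripper":1,"x":0,"y":0,"z":1,"ax":0,"ay":0,"az":0},
  {"gripper":1,"x":0,"y":0,"z":0.8,"ax":0,"ay":0,"az":0},
  {"gripper":1,"x":0,"y":0,"z":0.6,"ax":0,"ay":0,"az":0},
])

```text
clock: 27.4
position: [474.1, 41.3, 20.1]
ee_rot: [0.974, -0.228, -0.001, 0.0]
contact_force: [-0.0, -0.7, 0.4]
gripper_width: -0.2
grasp_force: 0.0
```

>>> send_rows([
  {"gripper":1,"x":0,"y":0,"z":0,"ax":0,"ay":0,"az":0},
  {"gripper":1,"x":0,"y":0,"z":0,"ax":0,"ay":0,"az":0},
  {"gripper":1,"x":0,"y":0,"z":0,"ax":0,"ay":0,"az":0},
  {"gripper":1,"x":0,"y":0,"z":0,"ax":0,"ay":0,"az":0},
  {"gripper":1,"x":0,"y":0,"z":0,"ax":0,"ay":0,"az":0},
])

```text
clock: 27.82
position: [475.1, 42.8, 21.8]
ee_rot: [0.974, -0.227, 0.001, -0.0]
contact_force: [-0.9, -0.4, -0.9]
gripper_width: 0.2
grasp_force: 0.0
```

>>> send_rows([
  {"gripper":1,"x":0,"y":0,"z":0,"ax":0,"ay":0,"az":0},
  {"gripper":1,"x":0,"y":0,"z":0,"ax":0,"ay":0,"az":0},
  {"gripper":1,"x":0,"y":0,"z":0,"ax":0,"ay":0,"az":0},
  {"gripper":1,"x":0,"y":0,"z":0,"ax":0,"ay":0,"az":0},
  {"gripper":1,"x":0,"y":0,"z":0,"ax":0,"ay":0,"az":0},
])

```text
clock: 28.23
position: [474.6, 42.6, 21.2]
ee_rot: [0.974, -0.227, 0.0, -0.0]
contact_force: [-0.1, -0.2, -0.4]
gripper_width: -0.0
grasp_force: 0.0
```

>>> send_rows([
  {"gripper":1,"x":0,"y":0,"z":0,"ax":0,"ay":0,"az":0},
  {"gripper":1,"x":0,"y":0,"z":0,"ax":0,"ay":0,"az":0},
  {"gripper":1,"x":0,"y":0,"z":0,"ax":0,"ay":0,"az":0},
  {"gripper":1,"x":0,"y":0,"z":0,"ax":0,"ay":0,"az":0},
  {"gripper":1,"x":0,"y":0,"z":0,"ax":0,"ay":0,"az":0},
])

```text
clock: 28.65
position: [474.7, 42.6, 21.2]
ee_rot: [0.974, -0.227, -0.0, 0.0]
contact_force: [-0.3, -0.2, 0.6]
gripper_width: 0.3
grasp_force: 0.0
```

>>> send_rows([
  {"gripper":1,"x":0,"y":0,"z":0,"ax":0,"ay":0,"az":0},
  {"gripper":1,"x":0,"y":0,"z":0,"ax":0,"ay":0,"az":0},
  {"gripper":1,"x":0,"y":0,"z":0,"ax":0,"ay":0,"az":0},
  {"gripper":1,"x":0,"y":0,"z":0,"ax":0,"ay":0,"az":0},
  {"gripper":1,"x":0,"y":0,"z":0,"ax":0,"ay":0,"az":0},
])

```text
clock: 29.07
position: [474.7, 42.6, 21.2]
ee_rot: [0.974, -0.227, -0.0, 0.0]
contact_force: [0.2, -0.8, -0.5]
gripper_width: -0.1
grasp_force: 0.0
```

>>> send_rows([
  {"gripper":1,"x":0,"y":0,"z":0,"ax":0,"ay":0,"az":0},
  {"gripper":1,"x":0,"y":0,"z":0,"ax":0,"ay":0,"az":0},
  {"gripper":1,"x":0,"y":0,"z":0,"ax":0,"ay":0,"az":0},
  {"gripper":1,"x":0,"y":0,"z":0,"ax":0,"ay":0,"az":0},
  {"gripper":1,"x":0,"y":0,"z":0,"ax":0,"ay":0,"az":0},
])

```text
clock: 29.48
position: [474.6, 42.6, 21.2]
ee_rot: [0.974, -0.227, -0.0, 0.0]
contact_force: [-0.5, 0.2, 0.0]
gripper_width: 0.3
grasp_force: 0.0
```

>>> send_rows([
  {"gripper":1,"x":0,"y":0,"z":0,"ax":0,"ay":0,"az":0},
  {"gripper":1,"x":0,"y":0,"z":0,"ax":0,"ay":0,"az":0},
  {"gripper":1,"x":0,"y":0,"z":0,"ax":0,"ay":0,"az":0},
  {"gripper":1,"x":0,"y":0,"z":0,"ax":0,"ay":0,"az":0},
  {"gripper":1,"x":0,"y":0,"z":0,"ax":0,"ay":0,"az":0},
])

```text
clock: 29.9
position: [474.7, 42.6, 21.2]
ee_rot: [0.974, -0.227, -0.0, -0.0]
contact_force: [-0.2, 0.5, -0.8]
gripper_width: -0.1
grasp_force: 0.0
```

```bash
python3 tip.py d3
```

```text
[474.6  42.6  21.2]
tip z [63. 63. 64. 64. 64. 65. 66. 66. 67. 67. 68. 68.] [480.  54.  75.]
```

View pics/d3.png

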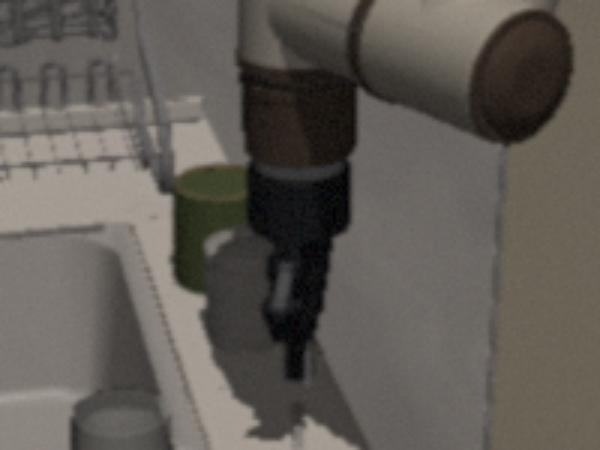

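The tip, at crop (294,378), is about 4–5 cm above the middle of the teaspoon. Nothing has been touched or moved, so I'm handing in.

```bash
python3 -c "
from bench import arm
print(arm.job_done())"
```

```text
the job is handed in; nothing more can be done
None
```

I pointed at the canister lid, the mug's mouth and the teaspoon in order, and handed in still over the teaspoon with no sign of contact or anything moved; the first pass was about 7 cm up (the fingertips sit about 35 mm above the reported TCP), so I repeated it with the tips 4–5 cm up by camera (mug height from the reported pose), and no verdict came back.

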